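# Stow the drained slide box upright behind the drop front

### The arm

A 6-joint arm with a two-finger parallel gripper is mounted at the origin on the work surface. World frame = base frame: x ahead of the robot, y to its left, z up, the work surface at z = 0. Lengths are in mm, angles in rad, forces in N, time in s.
With the tool pointing down it reaches from about 350 to 800 mm from the base axis. Payload 7.3 kg.
Tool frame: the origin (TCP) lies midway between the tips of the shut fingers; the grasp point (between the pads) lies 19 mm behind it; z points along the fingers, y is the line along which they close (so a half turn about z gives the same grasp; the last joint's range is limited). The gripper opens to 85 mm and grips with 20 to 120 N. Pads are 22 mm wide; open, the fingers measure 114 mm over their backs; the gripper's body (76 mm by 85 mm) begins 54 mm behind the grasp point. The pads swing forward as they close: fully open they stand 13 mm farther back than shut.
Start: joints at [-1.305, 0.342, 1.524, -0, 1.275, -0.146], TCP at [210.16, -481.121, 231.322] pointing down, gripper open.
Joint ranges: [-2.53, 2.53], [-0.77, 2.02], [0.04, 2.7], [-1, 4.14], [0.28, 2.66], [-3.11, 3.11]. Speed limits (rad/s): [2.57, 2.57, 3.14, 3.14, 3.14, 3.14].

### API

Orientations are given as a 3x3 rotation matrix whose columns are the frame's x, y, z axes.
In Python, from rig import bot, effector, kin, sensors, viewer, workorder gives the robot as it stands. Calls block until the motion is done:
- bot.move_to(position, orientation): joint-space move of the TCP to a pose.
- bot.movel(position, frame=None, vel=150, until_force=None): straight line of the TCP; frame=None keeps the orientation; vel is the mean speed in mm/s. With until_force (N) it stops when the force on the tool has changed by that much, and returns True; else False.
- bot.move_joints(angles): joint-space move.
- effector.grip(opening, f_grip=None): finger opening in mm; f_grip is the grip in N (None keeps the last); returns when the fingers have stopped.
- bot.sleep(seconds).
- kin.inverse_kinematics(position, orientation): joint angles nearest the present ones, or None.
- sensors.read_state(): the state.
- viewer.camera(name): name is "scene" or "top" or "wrist"; returns the picture (420x560x3 uint8, red, green, blue); there is no depth.
- viewer.get_calibration(name): a dict with "K" (3x3 intrinsics, pixels), "distortion" ([k1, k2, p1, p2, k3] as OpenCV has them; the pictures are not rectified), "T" (4x4, takes a point from camera to world coordinates). Camera axes: x right, y up, looking along -z (the intrinsics and any distortion apply to the point x, -y, -z); pixel columns grow to the right and rows downward; lengths in mm; the calibration is good to about 2 mm. A picture is of the moment at which its call begins: read the wrist's pose just before it. get_calibration takes no time and is no camera call; for the wrist camera it gives the pose at the moment of the call.
A pose or a line that the arm cannot do raises bot.Unreachable and nothing moves.
- workorder.job_done(): hands the job in; it is judged then, once.
The state is a dict: "time_s": time; "q": joint angles; "dq": joint speeds; "joint_torque": joint torques, N m; "tcp_pos": TCP position; "orientation": TCP orientation; "ft_force": force on the tool from outside, world axes, zero at the start; "ft_torque": the same for the moment, N m; "gripper_width": finger opening in mm; "grasp_force": force on a finger pad.
Only numpy, scipy, OpenCV 4.12 (cv2) and the standard library are available. Lean on these libraries where they do the work, as an engineer would, in place of code of your own. Each camera call takes 0.05 s, during which the arm holds its last target. There are 200 camera calls.

### The job

Pull the hinged front of the blue-and-grey bay all the way down, take the slide box off the slanted drying stand and stand it upright on its short narrow edge in the free space on the bay's floor, under the overhead shelf, with its broad face flat against the rear rail. Let go of it, then push the front back up until it is fully shut. Leave the other slide box already in the bay and everything else on the bench standing where it is.

Things in the scene. Friction and masses are not known exactly. Their poses are not given: they have to be found in the camera images.
- bay: Storage bay fixed on the bench: grey floor, dark blue end walls, rear rail, overhead shelf with cartons, hinged drop front. 131 mm deep, 270 wide, 237 high with cartons. Origin on the bench under mid-width; x from front to rear, y left seen from the robot, z up. Floor top z = 30, x -46 to 85. Inner faces of end walls y = +-127; walls 90 high in front of x = 31, full height behind.
- shelf_edge (a point): Middle of the lower front edge of the bay's overhead shelf (bay frame x 31, y 0, z 175 mm). The shelf is 12 mm thick and reaches from here to the rear (x 85), over the full width; two cartons on it reach up to z 237.
- rail_foot (a point): Foot of the front face of the rear stop rail, on the bay's floor, near the middle of the free space (bay frame x 45, y -30, z 30 mm); axes as the bay's. The rail is 45 mm high and 6 thick, open above. The free space runs from y about -125 to +48 in the bay frame; the other slide box stands beyond it.
- flap (a joint): Bottom-hinged front of the bay: a dark blue panel 246 mm wide and 8 mm thick, from 4 to 60 mm above its hinge line. 0 = shut (upright), grows as its top swings down towards the robot, 1.57 = fully down, level. A stiff hinge: it stays where it is left.
- flap_grip (a point): Middle of the grip of the front: an aluminium tongue in the plane of the panel, in the middle of its top edge, 24 mm wide (along y), 12 mm thick, showing from 60 to 110 mm from the hinge line; this point is 92 mm from the hinge line. It can be pinched by its two narrow sides (24 mm apart along y) at any angle of the front.
- flap_hinge (a point): Middle of the hinge line of the front, which runs along the bay's y axis; bay frame x -50, y 0, z 36 mm.
- stand: Slanted aluminium drying stand, fixed on the bench, 46 mm wide: a plate that rises at 38 degrees towards its own +x, with a lip 12 mm high at its lower (-x) end. 110 mm long, 90 mm high. Origin on the bench below the middle of the plate; z up.
- slide_box: The box to stow: a closed grey plastic slide box 110 x 66 x 28 mm with a dark lid seam and a blank paper label, lying on the slanted stand against its lip. Origin at its centre; x along the 110 mm length (towards the raised end at the start), y along the 66 mm width, z across the 28 mm thickness (away from the stand). It is wider than the stand by 10 mm on each side. 0.14 to 0.28 kg.
- neighbour: Another slide box of the same size, already standing upright in the bay against the rear rail, to the left (+y of the bay). Origin at its centre; x is up, y its 66 mm width. To be left alone.
- flask: Conical glass flask, 88 mm wide, 130 mm high, beyond the task's things. Origin under its centre. Bystander.
- amber_bottle: Amber glass bottle, 68 mm wide, 150 mm high, beyond the task's things. Origin under its centre. Bystander.
- spray_bottle: Pink spray bottle, 74 mm wide, 195 mm high, at the left side. Origin under its centre. Bystander.
- dish: Clear round dish, 90 mm wide, 18 mm high, near the robot. Origin under its centre. Bystander.
- timer: White square bench timer, 60 x 60 x 20 mm, lying between the bay and the stand. Origin under its centre. Bystander.
- beaker: Glass beaker, 76 mm wide, 95 mm high, at the right side. Origin under its centre. Bystander.
Not all that is in view belongs to the job. What is shaped like the slide_box but pink or yellow is not meant.

How it is judged (in metres and radians):
On the way, in this order (a step that is already met when the one before it is completed fails the run):
1. the front is pulled all the way down (value of joint flap above 1.35 rad), for 0.1 s.
2. the slide box stands upright on its short edge on the bay's floor, its broad face against the rear rail, let go, with the front still down (angle between the x axis of slide_box and the z axis of bay, either way round below 0.07 rad and angle between the z axis of slide_box and the x axis of bay, either way round below 0.15 rad and x of slide_box in the frame of bay between 0.021 and 0.037 m and z of slide_box in the frame of bay between 0.079 and 0.091 m and y of slide_box in the frame of bay between -0.105 and 0.06 m and linear speed of slide_box below 0.02 m/s and angular speed of slide_box below 0.1 rad/s and contact force between the fingers and slide_box below 0.1 N and value of joint flap above 1.2 rad), for 0.2 s.
At the end, for the whole second after the job is handed in: The slide box stands still and released on the bay's floor between the right end wall and the other box, its 110 mm length upright within 4 degrees, its broad face along the rear rail within about 8 degrees and touching it to within about 9 mm at its middle, and the front is shut to within 0.08 rad (angle between the x axis of slide_box and the z axis of bay, either way round below 0.07 rad and angle between the z axis of slide_box and the x axis of bay, either way round below 0.15 rad and x of slide_box in the frame of bay between 0.021 and 0.037 m and z of slide_box in the frame of bay between 0.079 and 0.091 m and y of slide_box in the frame of bay between -0.105 and 0.06 m and linear speed of slide_box below 0.02 m/s and angular speed of slide_box below 0.1 rad/s and contact force between the fingers and slide_box below 0.1 N and value of joint flap below 0.08 rad).
It fails at once if the slide box already in the bay is shoved by more than 15 mm or tipped (distance of neighbour from where it was at the start of the episode above 0.015 m or angle between the x axis of neighbour and the z axis of bay, either way round above 0.2 rad).
It fails at once if a bystander on the bench is shoved by more than 30 mm or tipped (distance of any of flask, amber_bottle, spray_bottle, dish, timer, beaker from where it was at the start of the episode above 0.03 m or angle between any of flask, amber_bottle, spray_bottle, dish, timer, beaker's own z axis and vertical above 0.35 rad).
It also fails if it takes over 72 s, if anything falls off the work surface, if the arm or the gripper's body presses on something with over 40 N, if the wrist force passes 120 N, or if a joint passes its speed limit or range.

## Working session

There is one attempt and no reset: what is moved stays moved. The work goes in short steps, each a Python script; the robot and the scene stay as the last script left them, time stands still between calls to the robot, and variables do not carry over. Pictures are saved under pics/ and viewed, at most 10 in all, crops included, and the job is handed in when it is done.

```bash
ls; mkdir -p pics; python3 - <<'E'
from rig import bot, effector, kin, sensors, viewer, workorder
import cv2
for n in("scene","top"):
    im=viewer.camera(n); cv2.imwrite(f"pics/{n}0.png",cv2.cvtColor(im,cv2.COLOR_RGB2BGR))
    c=viewer.get_calibration(n); print(n,c["K"].tolist() if hasattr(c["K"],'tolist') else c["K"],c["distortion"],c["T"])
s=sensors.read_state(); print(s["time_s"],s["tcp_pos"],s["orientation"])
E
```

```text
pics
scene [[436.36283511709377, 0.0, 272.2924668116956], [0.0, 436.36283511709377, 204.4519870895709], [0.0, 0.0, 1.0]] [0.03475798 0.         0.         0.         0.        ] [[ 1.47579282e-01 -6.71440066e-01  7.26215253e-01  1.45615363e+03]
 [ 9.89025091e-01  1.05420078e-01 -1.03517998e-01 -1.32001080e+02]
 [-7.05153719e-03  7.33522218e-01  6.79628892e-01  9.51130174e+02]
 [ 0.00000000e+00  0.00000000e+00  0.00000000e+00  1.00000000e+00]]
top [[408.84037789523717, 0.0, 281.2029935981897], [0.0, 408.84037789523717, 211.15137746253265], [0.0, 0.0, 1.0]] [-0.09311949  0.          0.          0.          0.        ] [[ 2.74204023e-02  9.96838157e-01 -7.45775473e-02  5.03745359e+02]
 [-9.99502199e-01  2.85052134e-02  1.35205845e-02  4.09390540e+00]
 [ 1.56036834e-02  7.41696827e-02  9.97123555e-01  1.28201102e+03]
 [ 0.00000000e+00  0.00000000e+00  0.00000000e+00  1.00000000e+00]]
0.1 [ 210.05361448 -480.74032178  230.65901552] [[ 9.16408881e-01  4.00243192e-01 -3.87371174e-04]
 [ 4.00243324e-01 -9.16407817e-01  1.41232918e-03]
 [ 2.10285168e-04 -1.44931373e-03 -9.99998928e-01]]
```

View pics/scene0.png

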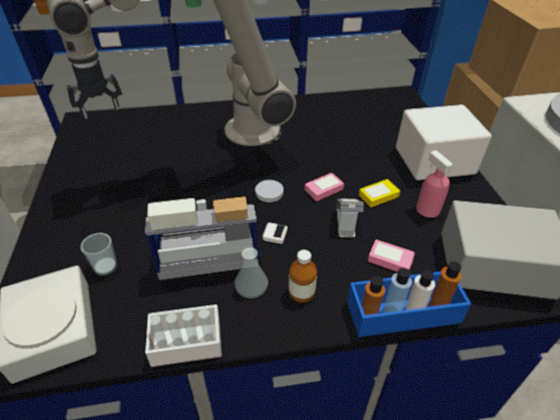

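View pics/top0.png

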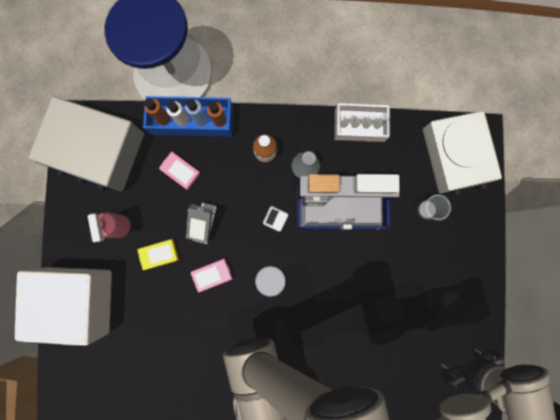

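Candidates, in top-view pixels: pink boxes at (180,170) and (211,275), a yellow box at (157,254), and a grey box with a label at (201,223), which sits on the aluminium stand. The grey one fits the description (grey, slanted, on the stand). The bay is at about (345,205) with its aluminium grip at (347,227). I'll confirm the box in one crop and take closer wrist views.

```bash
cat > h.py <<'E'
from rig import bot, effector, kin, sensors, viewer, workorder
import cv2, numpy as np
def save(name,im): cv2.imwrite(f"pics/{name}.png",cv2.cvtColor(im,cv2.COLOR_RGB2BGR))
def ray(c,px):
    u=cv2.undistortPoints(np.array(px,float).reshape(-1,1,2),np.array(c["K"]),np.array(c["distortion"])).reshape(-1,2)
    T=np.array(c["T"]); d=np.c_[u[:,0],-u[:,1],-np.ones(len(u))]@T[:3,:3].T
    return T[:3,3],d/np.linalg.norm(d,axis=1,keepdims=True)
def plane(c,px,z):
    o,d=ray(c,px); return o+d*((z-o[2])/d[:,2])[:,None]
def tri(views):  # [(cal,px),...] least-squares point, residual
    A=np.zeros((3,3));b=np.zeros(3);R=[]
    for c,p in views:
        o,d=ray(c,p);P=np.eye(3)-np.outer(d[0],d[0]);A+=P;b+=P@o;R.append((P,o))
    x=np.linalg.solve(A,b);return x,[round(float(np.linalg.norm(P@(x-o))),1) for P,o in R]
def proj(c,P):
    T=np.array(c["T"]);p=(np.atleast_2d(P)-T[:3,3])@T[:3,:3]*[1,-1,-1]
    return cv2.projectPoints(p,np.zeros(3),np.zeros(3),np.array(c["K"]),np.array(c["distortion"]))[0].reshape(-1,2)
E
python3 - <<'E'
from h import *
np.set_printoptions(precision=3,suppress=True)
c=viewer.get_calibration("top")
for n,p,z in [("stand",(201,223),60),("grip",(347,227),140),("bayR",(389,227),90),("bayL",(299,227),90),("shL",(300,178),187),("shR",(399,176),187),("timer",(276,218),20)]: print(n,plane(c,[p],z))
s=sensors.read_state();w=viewer.get_calibration("wrist");R=np.array(s["orientation"]);T=np.array(w["T"])
print(R.T@(T[:3,3]-s["tcp_pos"]),R.T@T[:3,:3],w["K"])
im=cv2.imread("pics/top0.png")
a=cv2.resize(im[190:260,130:260],None,fx=4.2,fy=4.2,interpolation=3)
cv2.imwrite("pics/crop1.png",a)
E
```

```text
stand [[552.733 226.527  60.   ]]
grip [[ 549.839 -197.289  140.   ]]
bayR [[ 555.158 -330.986   90.   ]]
bayL [[548.019 -65.267  90.   ]]
shL [[677.038 -59.147 187.   ]]
shR [[ 691.392 -330.706  187.   ]]
timer [[576.453   2.479  20.   ]]
[  77.727    0.57  -143.549] [[-0.     0.954  0.299]
 [ 1.     0.001 -0.   ]
 [-0.     0.299 -0.954]] [[367.476   0.    276.081]
 [  0.    367.476 209.796]
 [  0.      0.      1.   ]]
```

View pics/crop1.png

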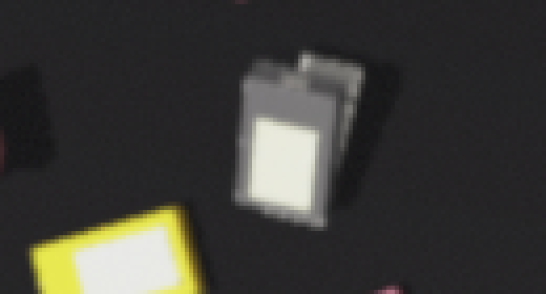

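The crop confirms it: the grey box with the paper label sits on the aluminium stand, at about top px (201,223). The yellow box below it is not the one. Next are closer wrist views, two of the bay and two of the stand.

```bash
python3 - <<'E'
from h import *
import pickle
D=np.array([[1,0,0],[0,-1,0],[0,0,-1.]]);V={}
for n,p in [("b1",(470,-260,330)),("b2",(470,-140,330)),("s1",(470,170,300)),("s2",(470,280,300))]:
    bot.move_to(p,D); bot.sleep(0.15); c=viewer.get_calibration("wrist"); im=viewer.camera("wrist"); save(n,im); V[n]=c
    print(n,sensors.read_state()["time_s"],sensors.read_state()["q"])
pickle.dump(V,open("V.pkl","wb"))
a=np.vstack([np.hstack([cv2.imread(f"pics/{x}.png") for x in r]) for r in (("b1","b2"),("s1","s2"))])
cv2.imwrite("pics/quad.png",cv2.resize(a,(800,600),interpolation=cv2.INTER_AREA))
E
```

```text
b1 1.6333 [-6.49727297e-01  3.09918864e-01  1.30132786e+00 -1.31929835e-04
  1.53095361e+00  9.22461961e-01]
b2 2.3833 [-4.47768975e-01  2.18199404e-01  1.42491873e+00 -1.77012554e-04
  1.49872006e+00  1.12467651e+00]
s1 3.775 [ 1.91396265e-01  2.49056855e-01  1.46412298e+00 -1.47697782e-04
  1.42820953e+00  1.76412583e+00]
s2 4.4917 [ 3.95242824e-01  3.40080144e-01  1.33679301e+00 -2.26208453e-04
  1.46458153e+00  1.96772999e+00]
```

View pics/quad.png

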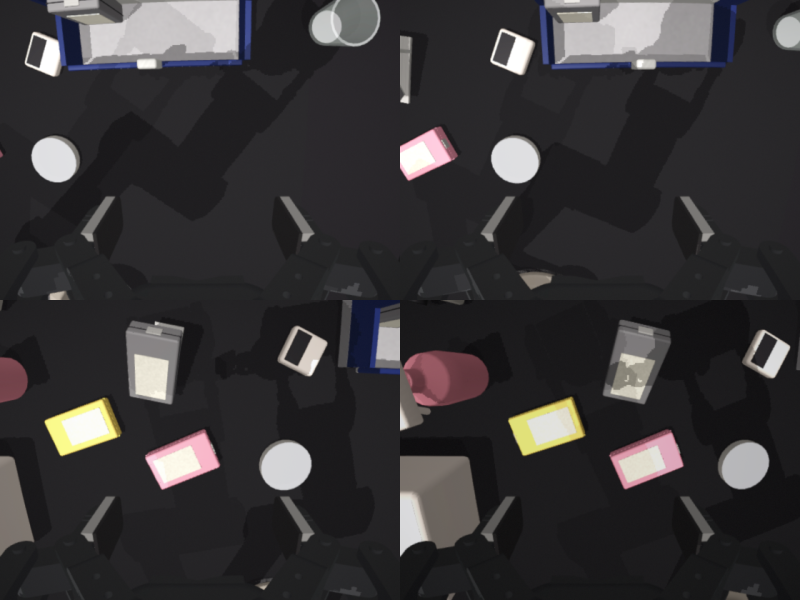

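The wrist views show the grey box rising towards +x, in s1 (quad px (155,362)) and s2 (636,362). The closed front's white grip is at (148,63) in b1 and (646,63) in b2. I'm enlarging both so I can pick corners.

```bash
python3 - <<'E'
import cv2,numpy as np
def crop(n,x,y,w,h,f):
    a=cv2.resize(cv2.imread(f"pics/{n}.png")[y:y+h,x:x+w],None,fx=f,fy=f,interpolation=cv2.INTER_CUBIC)
    a=np.clip(a.astype(float)*1.3,0,255).astype(np.uint8)
    for i in range(0,w,10): cv2.line(a,(i*f,0),(i*f,12 if (x+i)%50==0 else 5),(0,255,255),1)
    for i in range(0,h,10): cv2.line(a,(0,i*f),(12 if (y+i)%50==0 else 5,i*f),(0,255,255),1)
    return a
cv2.imwrite("pics/sc.png",np.hstack([crop("s1",160,20,120,140,3),crop("s2",270,20,120,140,3)]))
cv2.imwrite("pics/bc.png",np.vstack([crop("b1",70,0,300,110,2),crop("b2",180,0,300,110,2)]))
E
```

```text
(no output)
```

View pics/sc.png

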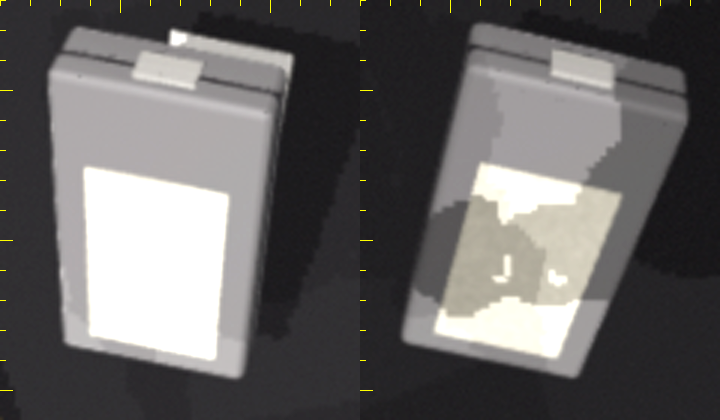

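View pics/bc.png

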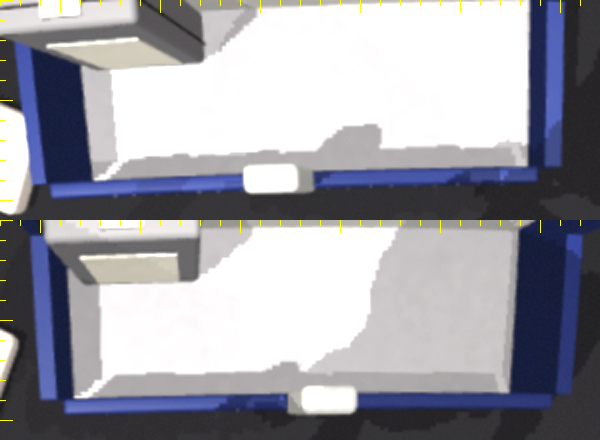

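Picked corners: the box top face in s1 at (177,43), (253,57), (241,146), (182,135) and its label; the grip top centre at (205,90) in b1 and (344.5,90) in b2; the panel ends. Now triangulating and checking against the known sizes.

```bash
cat > meas.py <<'E'
from h import *
import pickle
np.set_printoptions(precision=3,suppress=True)
V=pickle.load(open("V.pkl","rb"))
S1=lambda p:(160+p[0]/3,20+p[1]/3); S2=lambda p:(270+(p[0]-360)/3,20+p[1]/3)
B1=lambda p:(70+p[0]/2,p[1]/2); B2=lambda p:(180+p[0]/2,(p[1]-220)/2)
box={"TL":((50,70),(467,68)),"TR":((278,110),(687,122)),"BL":((65,346),(402,342)),"BR":((243,379),(579,378)),
"lTL":((84,167),(480,162)),"lTR":((229,194),(621,194)),"lBR":((216,361),(558,359)),"lBL":((90,336),(435,332))}
P={}
for k,(a,b) in box.items():
    P[k],r=tri([(V["s1"],S1(a)),(V["s2"],S2(b))]); print(k,P[k],r)
bay={"grip":((270,180),(329,400)),"pL":((52,190),(66,407)),"pR":((537,175),(551,401)),"wR":((545,166),(573,393)),"wRo":((560,166),(573,393))}
for k,(a,b) in bay.items():
    P[k],r=tri([(V["b1"],B1(a)),(V["b2"],B2(b))]); print(k,P[k],r)
E
python3 - <<'E'
from meas import *
n=np.linalg.norm
print("len",n(P["TL"]-P["BL"]),n(P["TR"]-P["BR"]),"wid",n(P["TL"]-P["TR"]),n(P["BL"]-P["BR"]))
x=(P["TL"]+P["TR"]-P["BL"]-P["BR"]);x/=n(x);xl=P["lTL"]+P["lTR"]-P["lBL"]-P["lBR"];xl/=n(xl)
y=P["TL"]-P["TR"]+P["BL"]-P["BR"];y/=n(y);print("x",x,"xl",xl,"y",y)
print("slope",np.degrees(np.arcsin([x[2],xl[2]])),"yaw x",np.degrees(np.arctan2(x[1],x[0])),np.degrees(np.arctan2(xl[1],xl[0])),"yaw y-90",np.degrees(np.arctan2(y[1],y[0]))-90)
print("topcentre",sum(P[k] for k in("TL","TR","BL","BR"))/4,"label",sum(P[k] for k in("lTL","lTR","lBL","lBR"))/4)
d=P["pL"]-P["pR"];print("panel",n(d),np.degrees(np.arctan2(d[1],d[0]))-90)
E
```

```text
TL [592.649 253.479 109.801] [0.5, 0.5]
TR [579.984 188.737 106.371] [1.4, 1.4]
BL [508.159 270.299  46.138] [0.2, 0.2]
BR [495.648 206.488  46.591] [0.0, 0.0]
lTL [566.964 248.165  96.433] [0.2, 0.2]
lTR [558.295 204.721  94.33 ] [0.0, 0.0]
lBR [502.957 215.305  52.357] [0.2, 0.2]
lBL [512.429 259.01   54.706] [0.2, 0.2]
grip [ 552.532 -200.004  145.742] [0.2, 0.2]
pL [550.63  -78.818  96.406] [0.3, 0.3]
pR [ 555.253 -322.587   95.936] [0.2, 0.2]
wR [ 558.885 -322.543  118.14 ] [0.2, 0.2]
wRo [ 559.624 -333.787   96.124] [0.1, 0.1]
len 107.11855326020435 104.88630794049332 wid 66.05892556483957 65.02792405793694
x [ 0.796 -0.163  0.582] xl [ 0.786 -0.153  0.599] y [0.192 0.981 0.023]
slope [35.615 36.785] yaw x -11.572573978237077 -11.035923951716853 yaw y-90 -11.080211395018239
topcentre [544.11  229.751  77.225] label [535.161 231.8    74.457]
panel 243.81316842025262 1.0863894242877308
```

The measurements agree with the given sizes: box width 65–66 mm, slope about 37° (nominal 38°), yaw −11.2°, grip top z 146, panel 244 mm, bay yaw about 1.1°. Next I'll check reach for the whole plan, then pull the front down.

```bash
cat >> h.py <<'E'
r=np.radians
YB=r(1.09); BO=np.array([602.5,-199.0,0.])
def Rz(a): return np.array([[np.cos(a),-np.sin(a),0],[np.sin(a),np.cos(a),0],[0,0,1]])
def tool(yaw,tilt): # tool down, tilted by tilt towards +x of yaw frame
    s,c=np.sin(tilt),np.cos(tilt)
    return Rz(yaw)@np.array([[c,0,s],[0,-1,0],[s,0,-c]])
def bay(p): return BO+Rz(YB)@np.array(p,float)
def unbay(p): return Rz(YB).T@(np.asarray(p)-BO)
def flap(th,tilt,rad=92,back=19): # TCP pose pinching the tongue with the front at th
    R=tool(YB,tilt); g=bay([-50-rad*np.sin(th),0,36+rad*np.cos(th)]); return g+back*R[:,2],R
def at(g,R,back=19): return np.asarray(g)+back*R[:,2]
E
python3 - <<'E'
from h import *
np.set_printoptions(precision=2,suppress=True)
for th in (0,.5,1,1.57):
    for t in (0,20,40): print("flap",th,t,kin.inverse_kinematics(*flap(th,r(t))) is not None,end=" ")
YS=r(-11.2);n=Rz(YS)@[-np.sin(r(38)),0,np.cos(r(38))];xb=Rz(YS)@[np.cos(r(38)),0,np.sin(r(38))]
tc=np.array([544.1,229.7,77.2]);cen=tc-14*n;print("cen",cen)
for d in (0,10,20,30):
    R=tool(YS,r(38-d));a=kin.inverse_kinematics(at(cen+12*xb,R),R)
    R=tool(YB,r(90-d));q=[kin.inverse_kinematics(at(bay([x,-38,z]),R),R) for x,z in((-200,170),(-150,125),(26,125),(31,97))]
    print(d,a,q)
E
```

```text
flap 0 0 True flap 0 20 True flap 0 40 True flap 0.5 0 True flap 0.5 20 True flap 0.5 40 True flap 1 0 True flap 1 20 True flap 1 40 True flap 1.57 0 True flap 1.57 20 True flap 1.57 40 True cen [552.56 228.03  66.17]
0 None [array([-1.44,  0.94,  2.48,  1.68,  1.6 , -1.85]), array([-1.26,  1.05,  2.39,  1.85,  1.66, -1.86]), array([-0.81,  0.97,  2.08,  2.31,  1.51, -1.51]), array([-0.8 ,  1.04,  2.05,  2.32,  1.54, -1.53])]
10 [ 0.38  0.57  1.85 -0.72  0.4   2.78] [array([-1.43,  0.75,  2.49,  1.71,  1.41, -1.67]), array([-1.25,  0.89,  2.42,  1.9 ,  1.45, -1.73]), array([-0.8 ,  0.85,  2.09,  2.28,  1.26, -1.42]), array([-0.8 ,  0.92,  2.07,  2.3 ,  1.29, -1.46])]
20 [ 0.33  0.58  1.73 -0.29  0.57  2.32] [array([-1.38,  0.55,  2.47,  1.7 ,  1.2 , -1.44]), array([-1.2 ,  0.71,  2.41,  1.91,  1.21, -1.55]), array([-0.78,  0.73,  2.07,  2.21,  1.  , -1.28]), array([-0.77,  0.8 ,  2.06,  2.25,  1.03, -1.34])]
30 [ 0.29  0.62  1.61 -0.09  0.79  2.11] [array([-1.3 ,  0.39,  2.41,  1.62,  1.  , -1.18]), array([-1.13,  0.56,  2.36,  1.86,  0.97, -1.32]), array([-0.75,  0.64,  2.01,  2.06,  0.75, -1.07]), array([-0.74,  0.7 ,  2.01,  2.12,  0.77, -1.15])]
```

All poses are reachable, with d=20° as the grasp tilt relative to the box. Pulling the front down now.

```bash
cat > pull.py <<'E'
from h import *
np.set_printoptions(precision=1,suppress=True)
effector.grip(60,30)
p,R=flap(0,0)
bot.move_to(p+[0,0,120],R); bot.movel(p+[0,0,40]); print("touch",bot.movel(p,vel=80,until_force=15))
print("grip",effector.grip(15,30),sensors.read_state()["gripper_width"],sensors.read_state()["grasp_force"])
for th in np.linspace(0,1.58,11)[1:]:
    bot.movel(*flap(th,r(25)*th/1.57),vel=80)
    s=sensors.read_state(); print(round(th,2),s["ft_force"],s["gripper_width"],s["tcp_pos"]-flap(th,r(25)*th/1.57)[0])
bot.sleep(0.2)
effector.grip(60); print(sensors.read_state()["ft_force"])
p,R=flap(1.58,r(25)); bot.movel(p-90*R[:,2],vel=150)
D=tool(0,0); bot.move_to((470,-200,330),D); bot.sleep(.15)
import pickle; pickle.dump(viewer.get_calibration("wrist"),open("b3.pkl","wb")); save("b3",viewer.camera("wrist")); print(sensors.read_state()["time_s"])
E
python3 pull.py
```

```text
touch False
grip False 23.8938372958953 30.766563713550568
0.16 [0.3 3.4 5.3] 23.446855983795952 [0.1 0.1 0.6]
0.32 [-0.6  3.8  6.9] 23.323659833291405 [0.1 0.1 0.4]
0.47 [-1.5  2.2  7.4] 23.86485495851831 [-0.1  0.1  0.1]
0.63 [-2.7  1.8  4.9] 23.822752339816933 [-0.2  0.1 -0.2]
0.79 [-0.7  1.8  2.2] 23.248181984960247 [-0.1  0.1 -0.3]
0.95 [ 1.   2.2 -1. ] 23.65574037677605 [ 0.1  0.1 -0.2]
1.11 [ 0.7  1.5 -0.6] 23.33805468429773 [ 0.2  0.1 -0.1]
1.26 [ 0.5  0.9 -0.7] 23.484711605809558 [0.3 0.1 0. ]
1.42 [ 0.7  0.8 -0.6] 23.85843643577881 [0.4 0.1 0.2]
1.58 [0.1 1.  0.2] 23.54233184149044 [0.4 0.1 0.3]
[ 0.3  0.3 -0.6]
14.35
```

```bash
python3 -c "
import cv2;a=cv2.imread('pics/b3.png')[0:200,100:460];cv2.imwrite('pics/b3c.png',cv2.resize(a,None,fx=2,fy=2,interpolation=2))"
```

```text
(no output)
```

View pics/b3c.png

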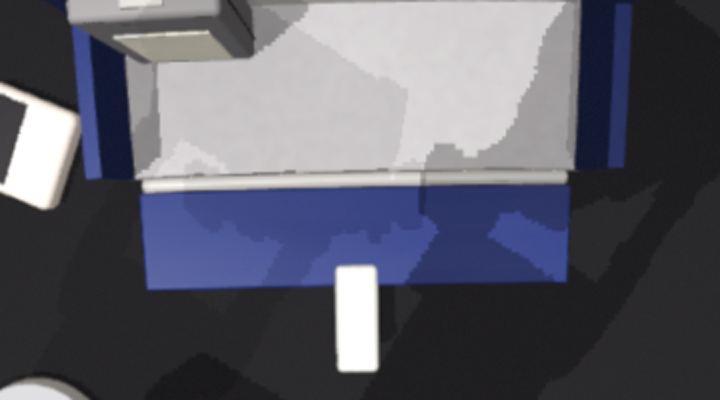

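The front is fully down: panel corners at crop px (147,290) and (567,281), tongue end at (357,372). I'll check the bay pose from these, then pick up the box.

```bash
cat > pick.py <<'E'
from h import *
import pickle
np.set_printoptions(precision=2,suppress=True)
c=pickle.load(open("b3.pkl","rb"))
w=plane(c,[(100+x/2,y/2) for x,y in((147,290),(567,281),(142,192),(568,184))],40); t=plane(c,[(100+357/2,372/2)],42)
print([unbay(p) for p in w],unbay(t[0]))
for a,b in((0,1),(2,3)): d=w[a]-w[b]; print("yaw",np.degrees(np.arctan2(d[1],d[0]))-90)
YS=r(-11.2);n=Rz(YS)@[-np.sin(r(38)),0,np.cos(r(38))];xb=Rz(YS)@[np.cos(r(38)),0,np.sin(r(38))]
cen=np.array([544.1,229.7,77.2])-14*n
R=tool(YS,r(18)); g=at(cen+18*xb+3*n,R)
effector.grip(85,60)
bot.move_to(g-150*R[:,2],R); bot.movel(g-50*R[:,2]); print("touch",bot.movel(g,vel=80,until_force=8))
effector.grip(50,60); s=sensors.read_state(); print(s["gripper_width"],s["grasp_force"],s["ft_force"],s["tcp_pos"]-g)
E
python3 pick.py
```

```text
[array([-109.22,  122.92,   40.  ]), array([-108.64, -124.19,   40.  ]), array([-53.22, 120.75,  40.  ]), array([ -53.5 , -121.81,   40.  ])] [-161.06    0.07   42.  ]
yaw 1.2230908343515239
yaw 1.0244016311559392
touch False
65.69264549056679 66.76080465316772 [-3.93  1.08  6.63] [0.18 0.28 0.95]
```

Grasped at 65.7 mm wide, and the bay pose checks out to within 1 mm. Lifting, then checking the joint path for the reorientation.

```bash
python3 - <<'E'
from h import *
from scipy.spatial.transform import Rotation as Ro, Slerp
np.set_printoptions(precision=2,suppress=True,linewidth=150)
s=sensors.read_state();p=np.array(s["tcp_pos"]);R=tool(r(-11.2),r(18))
n=Rz(r(-11.2))@[-np.sin(r(38)),0,np.cos(r(38))]
bot.movel(p+40*n,vel=100); bot.movel([460,200,330],vel=200)
s=sensors.read_state();print(s["time_s"],s["gripper_width"],s["q"],s["ft_force"])
p0=np.array(s["tcp_pos"]);R0=s["orientation"];R1=tool(r(1.09),r(70))
p1=at(bay([-200,-38,300]),R1)
sl=Slerp([0,1],Ro.from_matrix([R0,R1]))
for u in np.linspace(0,1,11): print(round(u,1),kin.inverse_kinematics(p0+u*(p1-p0),sl(u).as_matrix()))
for z in (260,220,180): print(z,kin.inverse_kinematics(at(bay([-200,-38,z]),R1),R1))
E
```

```text
20.275 64.6238894218766 [ 0.36  0.1   1.61 -0.18  1.17  2.17] [-0.42 -0.16 -2.34]
0.0 [ 0.36  0.1   1.61 -0.18  1.17  2.17]
0.1 [ 0.28  0.01  1.75 -0.19  1.03  2.1 ]
0.2 [ 0.17 -0.07  1.87 -0.18  0.88  1.98]
0.3 [ 0.03 -0.15  1.98 -0.11  0.73  1.8 ]
0.4 [-0.15 -0.22  2.09  0.08  0.59  1.49]
0.5 [-0.38 -0.26  2.18  0.45  0.52  0.98]
0.6 [-0.64 -0.27  2.26  0.9   0.57  0.38]
0.7 [-0.9  -0.23  2.32  1.2   0.73 -0.09]
0.8 [-1.11 -0.14  2.36  1.35  0.91 -0.42]
0.9 [-1.27 -0.02  2.36  1.43  1.06 -0.66]
1.0 [-1.38  0.13  2.34  1.48  1.19 -0.84]
260 [-1.38  0.24  2.39  1.55  1.18 -1.02]
220 [-1.38  0.37  2.43  1.62  1.18 -1.21]
180 [-1.38  0.52  2.46  1.69  1.2  -1.4 ]
```

The interpolated path is smooth, so I'll follow it, insert over the lowered front, and set down with force stops.

```bash
cat > place.py <<'E'
from h import *
from scipy.spatial.transform import Rotation as Ro, Slerp
np.set_printoptions(precision=2,suppress=True,linewidth=150)
s=sensors.read_state();p0=np.array(s["tcp_pos"]);R0=s["orientation"];R1=tool(YB,r(70))
G=lambda x,z:at(bay([x-3,-38,z]),R1)
p1=G(-197,300); sl=Slerp([0,1],Ro.from_matrix([R0,R1]))
Q=[kin.inverse_kinematics(p0+u*(p1-p0),sl(u).as_matrix()) for u in(.2,.4,.5,.6,.8,1)]
for q in Q: bot.move_joints(q)
bot.movel(G(-197,180),R1); bot.movel(G(-150,127),R1)
s=sensors.read_state();print(s["time_s"],s["gripper_width"],s["ft_force"])
print("ins",bot.movel(G(26,127),R1,vel=120,until_force=10))
print("down",bot.movel(G(26,97),R1,vel=30,until_force=6))
s=sensors.read_state();g=unbay(s["tcp_pos"]-19*R1[:,2]);print(s["time_s"],"grasp bay",g,"gripF",s["grasp_force"],s["ft_force"])
E
python3 place.py && python3 - <<'E'
from h import *
save("p1",viewer.camera("scene")); a=cv2.imread("pics/p1.png")[180:290,120:290]
cv2.imwrite("pics/p1c.png",cv2.resize(a,None,fx=4,fy=4,interpolation=2))
E
```

```text
25.3 64.9600984617168 [ 0.75  0.81 -1.76]
ins False
down True
27.6583 grasp bay [ 23.29 -37.85 104.28] gripF 66.78021669387817 [1.23 1.29 3.03]
```

View pics/p1c.png

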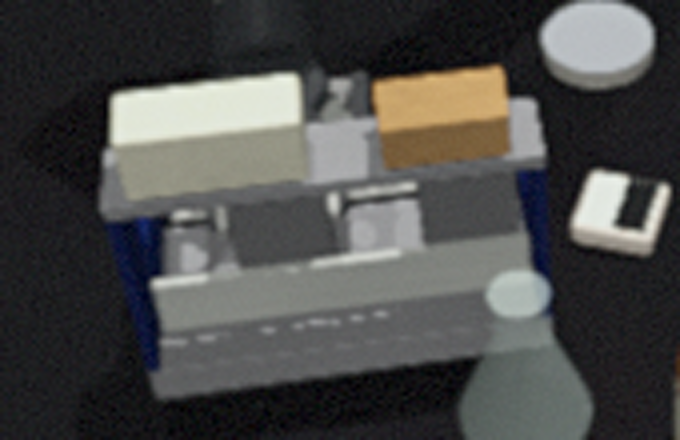

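The floor was met at grasp height 104 (103 expected). From behind, the box shows upright at crop px (280,230) behind the rail, between the wall and the neighbour at (470,205). Pressing it to the rail and letting go.

```bash
cat > rel.py <<'E'
from h import *
np.set_printoptions(precision=2,suppress=True,linewidth=150)
R1=tool(YB,r(70)); p=np.array(sensors.read_state()["tcp_pos"]); f=Rz(YB)[:,0]
print("rail",bot.movel(p+12*f,R1,vel=20,until_force=6))
s=sensors.read_state();print(unbay(s["tcp_pos"]-19*R1[:,2]),s["ft_force"])
effector.grip(85); bot.sleep(.4)
s=sensors.read_state();p=np.array(s["tcp_pos"]);print(s["gripper_width"],s["grasp_force"],s["ft_force"])
print("back",bot.movel(p-150*f,R1,vel=120,until_force=12))
bot.movel(p-190*f+[0,0,130],R1); 
import pickle
bot.sleep(.15);pickle.dump(viewer.get_calibration("wrist"),open("b4.pkl","wb"));save("b4",viewer.camera("wrist"));save("p2",viewer.camera("scene"))
print(sensors.read_state()["time_s"],sensors.read_state()["tcp_pos"])
a=cv2.imread("pics/b4.png");b=cv2.resize(cv2.imread("pics/p2.png")[180:290,120:290],(560,362))
a=np.vstack([a,b]);cv2.imwrite("pics/b4c.png",cv2.resize(a,None,fx=.76,fy=.76,interpolation=3))
E
python3 rel.py
```

```text
rail True
[ 24.   -37.83 104.26] [-0.43 -0.4   2.66]
84.79575465707407 0.0 [ 0.12 -0.85  0.05]
back False
31.4 [ 455.18 -239.48  227.27]
```

View pics/b4c.png

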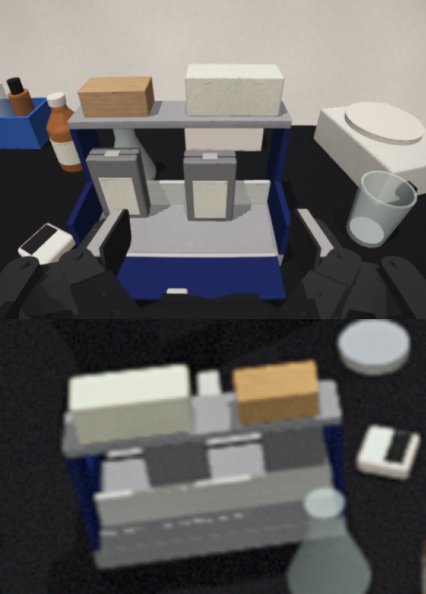

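The box stands upright and released (wrist view, px (210,188)), with the front still down. I'll measure its gap to the rail numerically from the bottom edge, using the neighbour as reference.

```bash
python3 - <<'E'
from h import *
import pickle
np.set_printoptions(precision=1,suppress=True,linewidth=160)
c=pickle.load(open("b4.pkl","rb"));g=cv2.GaussianBlur(cv2.cvtColor(cv2.imread("pics/b4.png"),cv2.COLOR_BGR2GRAY),(3,3),0).astype(float)
def bottom(cols,r0,r1):
    for x in cols:
        d=np.diff(g[r0:r1,x]);i=d.argmax();y=r0+i+.5
        print(x,y,round(d[i]),unbay(plane(c,[(x,y)],30)[0])[:2])
bottom(range(246,308,8),276,300); print("nb"); bottom(range(145,196,7),270,300)
for y in (220,): # sides and top of the box
    row=g[y,225:330];d=np.abs(np.diff(row));print("edges row",y,[(225+i,round(v)) for i,v in enumerate(d) if v>12])
E
```

```text
246 289.5 12 [15.4 -3.9]
254 290.5 31 [ 14.  -12.9]
262 290.5 30 [ 14.  -21.8]
270 290.5 31 [ 14.  -30.7]
278 290.5 30 [ 14.  -39.6]
286 290.5 29 [ 14.  -48.5]
294 290.5 28 [ 13.9 -57.4]
302 290.5 30 [ 13.9 -66.3]
nb
145 281.5 5 [ 26.  113.8]
152 275.5 4 [ 35.4 108. ]
159 290.5 1 [12.9 94. ]
166 270.5 2 [43.6 93.1]
173 286.5 28 [19.  79.3]
180 286.5 28 [19.1 71.3]
187 286.5 25 [19.3 63.3]
194 285.5 29 [20.8 55.6]
edges row 220 [(240, 22), (241, 19), (309, 13), (310, 19), (311, 14)]
```

The box is square to the rail (14.0 and 13.9 mm along its edge), about 3–4 mm short of it. I'll nudge it home with shut fingers below rail height and a force stop, then shut the front.

```bash
cat > shut.py <<'E'
from h import *
np.set_printoptions(precision=1,suppress=True,linewidth=150)
R1=tool(YB,r(70)); f=Rz(YB)[:,0]; B=lambda x,z:bay([x,-37,z])
effector.grip(0,30)
bot.movel(B(-120,120),R1); bot.movel(B(-40,68),R1,vel=120); bot.movel(B(4,68),R1,vel=60); bot.sleep(.2)
print("push",bot.movel(B(18.5,68),R1,vel=15,until_force=5),unbay(sensors.read_state()["tcp_pos"]),sensors.read_state()["ft_force"])
bot.movel(B(-60,75),R1,vel=120); bot.movel(B(-190,190),R1,vel=200)
effector.grip(60)
p,R=flap(1.57,r(25)); bot.move_to(p-120*R[:,2],R); bot.movel(p-40*R[:,2]); print("touch",bot.movel(p,vel=80,until_force=15))
effector.grip(15,30); print(sensors.read_state()["gripper_width"],sensors.read_state()["grasp_force"])
for th in np.r_[np.linspace(1.57,0,11)[1:],-.03]:
    bot.movel(*flap(th,r(25)*max(th,0)/1.57),vel=80); s=sensors.read_state(); print(round(th,2),s["ft_force"],s["gripper_width"])
effector.grip(60); p,R=flap(0,0); bot.movel(p+[0,0,60],R)
bot.move_to((470,-230,330),tool(0,0)); bot.sleep(.2)
import pickle;pickle.dump(viewer.get_calibration("wrist"),open("b5.pkl","wb"));save("b5",viewer.camera("wrist"));save("p3",viewer.camera("scene"));save("t3",viewer.camera("top"))
print(sensors.read_state()["time_s"])
a=np.vstack([cv2.resize(cv2.imread("pics/b5.png")[0:160,80:440],(720,320)),np.hstack([cv2.resize(cv2.imread("pics/p3.png")[170:300,120:320],(400,260)),cv2.resize(cv2.imread("pics/t3.png")[140:260,260:408],(320,260))])])
cv2.imwrite("pics/fin.png",a)
E
python3 shut.py
```

```text
push True [ 13.9 -37.   67.9] [-3.7 -0.7  2.5]
touch False
23.518514160652263 33.15557777881622
1.41 [ 0.1 -0.8 -1.8] 23.28011521981923
1.26 [-1.3 -1.1 -0.3] 23.591335177641536
1.1 [-5.6 -2.1  3.1] 23.390525279707376
0.94 [-6.3 -1.3  4. ] 23.332652914814773
0.78 [-5.4 -2.6  4.7] 23.922797309920238
0.63 [-3.8 -2.7  4.1] 23.650657665772847
0.47 [-2.5 -4.2  1.5] 23.493084597276447
0.31 [-0.8 -2.3 -0.3] 23.700343677800333
0.16 [ 0.3 -2.7 -0.7] 23.483684033598834
0.0 [-0.9 -2.  -1. ] 23.436733025815037
-0.03 [-3.2 -3.  -1.2] 23.881513792326135
46.9667
```

View pics/fin.png

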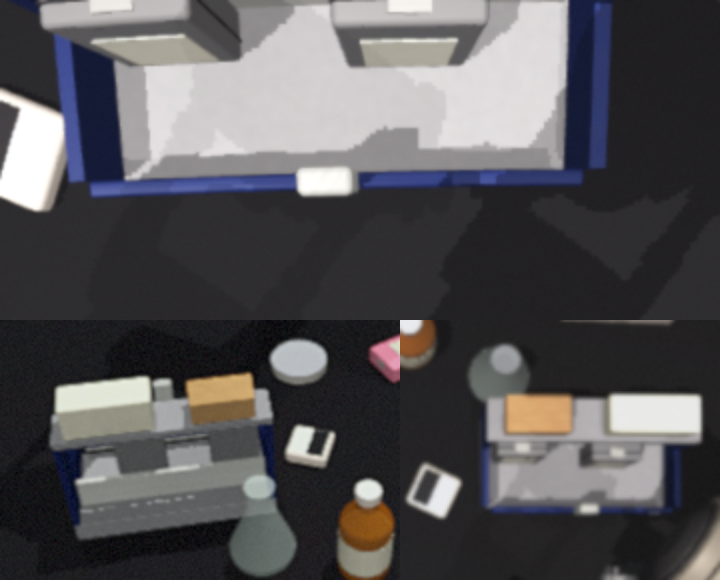

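The final views show the front upright, with its grip at crop px (326,181), and the box standing beside the neighbour at (410,40). The bystanders are in place. One numeric check that the front is shut, then I hand in.

```bash
python3 - <<'E'
from h import *
import pickle
c=pickle.load(open("b5.pkl","rb")); g=plane(c,[(80+326/2,181/2)],146)[0]; x=unbay(g)
print("grip top bay",x,"angle",(-50-x[0])/110)
b=unbay(plane(c,[(80+350/2,66/2),(80+458/2,66/2)],30)[0]);print("box foot/label edge",b)
if abs(-50-x[0])<5: print(workorder.job_done())
else: print("not handed in")
E
```

```text
grip top bay [-50.79852558  -1.0056083  146.        ] angle 0.007259323468074864
box foot/label edge [12.9309798  -6.54528803 30.        ]
the job is handed in; nothing more can be done
None
```

I handed the job in at about 47 s of the 72 s allowed: the slide box stands upright and released against the rear rail, and the front measured shut to about 0.01 rad. The neighbour box and the bystanders look unmoved in the pictures; the hand-in returned no verdict.

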